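Put the fossil-repair kit into its fitted holders

TASK

Put away the fossil-repair kit: stand the black-capped vial, the white drip bottle, the wide black-lidded jar and the cork pinning block each in the wooden holder made for it - the smallest round holder for the vial, the middle round one for the bottle, the largest round one for the jar, and the oblong one for the block, lying lengthwise in it. Each must rest flat on the felt inside the rim, and the vial, bottle and jar must stay upright all the while. Leave the white-capped vial and the open glass where they stand.

Things in the scene. Friction and masses are not known exactly. Their poses are not given: they have to be found in the camera images.
- vial: clear screw-cap vial with a BLACK cap, standing; 23 mm in diameter, 58 mm tall (cap: top 12 mm). Origin: centre of its underside, z up.
- bottle: all-white round drip bottle with a white spout, standing; 37 mm in diameter up to 70 mm, 88 mm tall with the spout. Origin: centre of its underside, z up. (A similar bottle beyond the open wooden box, far to the left and out of reach, is scenery.)
- jar: wide pale jar with a black screw lid, standing; 52 mm in diameter up to 60 mm (grip it there, below the lid), 66 mm tall with the lid. Origin: centre of its underside, z up.
- block: brown cork block, 36 mm along its x, 50 mm along its y, 20 mm high; two thin pins stand on top up to 38 mm. Origin: centre of its underside, z up.
- vial_holder: smallest round wooden holder, fixed: 54 mm outside, recess 40 mm in diameter with a blue felt floor. Rim 9 mm and felt floor 3 mm above the bench. Origin: centre of its underside, on the bench.
- bottle_holder: middle round wooden holder, fixed: 68 mm outside, recess 54 mm in diameter with a blue felt floor. Rim 9 mm and felt floor 3 mm above the bench. Origin: centre of its underside, on the bench.
- jar_holder: largest round wooden holder, fixed: 82 mm outside, recess 68 mm in diameter with a blue felt floor. Rim 9 mm and felt floor 3 mm above the bench. Origin: centre of its underside, on the bench.
- block_holder: oblong wooden holder, fixed: outside 66 mm along its x, 80 mm along its y; recess 52 mm by 66 mm with a blue felt floor. Rim 9 mm and felt floor 3 mm above the bench. Origin: centre of its underside, on the bench.
- white_vial: bystander: clear vial with a WHITE cap, standing loose, 20 mm in diameter, 52 mm tall; not part of the kit. Origin: centre of its underside.
- glass: bystander: open clear glass beaker, standing loose, 46 mm in diameter, 53 mm tall; not part of the kit. Origin: centre of its underside.
Mind the look-alikes: they are no part of the job. Leave any purple look-alike of the jar alone.

How it is judged:
By the outcome, as a careful person would: the job done as asked, in the order asked, and still so for the second after the job is handed in, with the robot touching nothing.
It also fails if it takes over 104 s, if anything falls off the work surface, if the arm or the gripper's body presses on something with over 40 N, if the wrist force passes 120 N, or if a joint passes its speed limit or range.

ROBOT

A 6-joint arm with a two-finger parallel gripper is mounted at the origin on a cart in front of the work surface, level with it; the furniture and walls round the work are solid. World frame = base frame: x ahead of the robot, y to its left, z up, the work surface at z = 0. Lengths are in m, angles in rad, forces in N, time in s.
With the tool pointing down it reaches from about 0.4 to 0.825 m from the base axis. Payload 7 kg.
Tool frame: the origin (TCP) lies on the mounting face of the last link; the fingertips stand 178 mm ahead of it and the grasp point (between the pads) lies 159 mm ahead of it; z points along the fingers, y is the direction in which the jaws open and shut (so a half turn about z gives the same grasp; the last joint's range is limited). The gripper opens to 88 mm and grips with 3 to 60 N. Pads are 19 mm wide; open, the fingers measure 130 mm over their backs; the gripper's body (78 mm by 193 mm) begins 47 mm behind the grasp point.
Start: joints at [-0.887, 0.359, 0.012, 0, -1.224, -0.288], TCP at [0.26, -0.623, 0.405] pointing down, gripper open.
Joint ranges: [-3.07, 3.07], [-1.43, 2.12], [-1.02, 1.25], [-3.03, 1.67], [-3.05, -0], [-3.03, 3.03]. Speed limits (rad/s): [2.39, 2.39, 3.01, 3.14, 3.14, 3.14].

INTERFACE

Orientations are given as [roll, pitch, yaw] about the fixed x, y, z axes, in that order (R = Rz(yaw) Ry(pitch) Rx(roll)).
In Python, from station import * gives the robot as it stands.
- The arm moves only by the tool arm_command, never from a script. Its argument "targets" is a list of rows, each a list of 3 entries, a list of its own where there are three numbers: the turn, a rotation vector about the world's x, y, z in rad, then the shift along the world's x, y, z in mm, then the closure, from 0 (fully open) to 1 (shut). In form: [[[wx, wy, wz], [tx, ty, tz], fingers], ...]. A call has 1 to 8 rows; each row shifts and turns the commanded pose from where the row before left it; what a row does not reach is not made up. A row lasts 1/10 s, in which the tool goes at most 50 mm and 8.59 degrees, less where a joint would pass 70% of its speed; a pose out of reach is approached as far as the arm can. A call with a gripper value outside its range is refused whole. The fingers move at their own pace and stop on an object; "squeeze" is the grip in N (left out, the last holds). Time passes only in rows, so rows that do not move let the fingers close. It gives the time, the measured TCP pose, the force and the opening at its end, in the units of the state.
- get_state(): the state, without advancing time (a new reading comes with each control period).
- grab_frame(name): name is "side" or "top"; returns (picture, depth): 400x640x3 uint8, red, green, blue; 400x640 float32, m along the optical axis (not along the pixel's ray), 0 where there is no reading.
- camera_params(name): a dict with "mtx" (3x3 intrinsics, pixels), "eye" and "orientation" of the camera in the world. Camera axes: x right, y down, z forward; pixel columns grow to the right and rows downward; lengths in m; the calibration is good to about 2 mm. A picture is of the moment at which its call begins. camera_params takes no time and is no camera call.
- job_done(): hands the job in, once; it reports no verdict.
The state is a dict: "t": time; "q": joint angles; "qd": joint speeds; "joint_efforts": joint torques, N m; "eef_pos": TCP position; "ee_rot": TCP orientation; "force": force on the tool from outside, world axes, zero at the start; "moment": the same for the moment, N m; "width": finger opening in m.
Only numpy, scipy, OpenCV 4.12 (cv2) and the standard library are available. Lean on these libraries where they do the work, as an engineer would, in place of code of your own. Each camera call takes 0.05 s, during which the arm holds its last target.

## Working session

There is one attempt and no reset: what is moved stays moved. The work goes in short steps, Python scripts to look and compute and a tool call to move; the robot and the scene stay as the last step left them, time stands still between calls to the robot, and variables do not carry over. Pictures are saved under pics/ and viewed, and the job is handed in when it is done.

Besides the shell and the picture viewer there is one more tool, called after ">>>" as name(argument=value, ...) on one line, values as JSON. arm_command: Moves the arm, as the interface text tells. Its arguments: {"type":"object","properties":{"targets":{"type":"array"},"squeeze":{"type":"number"}},"required":["targets"]}

```bash
ls; mkdir -p pics; python3 - <<'E'
from station import *
import cv2,numpy as np
s=get_state();print(s)
for n in("side","top"):
    p,d=grab_frame(n);cv2.imwrite(f"pics/{n}0.png",p[:,:,::-1]);np.savez(f"pics/{n}0.npz",p=p,d=d)
    print(n,camera_params(n))
E
```

```text
pics
{'t': 0.0, 'q': array([-8.86908967e-01,  3.59350216e-01,  1.10726914e-02, -3.55308636e-04,
       -1.22410989e+00, -2.88096739e-01]), 'qd': array([-0.00019084,  0.00096067,  0.00120878, -0.00092113,  0.00129475,
        0.00231878]), 'joint_efforts': array([ 2.75791681e-03, -5.82715380e+01,  2.93055975e+01,  6.99669912e+00,
        7.02558857e-03, -1.46841026e-04]), 'eef_pos': array([ 0.26015696, -0.62263351,  0.40375126]), 'ee_rot': array([ 3.13997223e+00, -1.31864683e-04, -2.74592292e+00]), 'force': array([-0.38932385,  0.23914822,  0.03088945]), 'moment': array([ 0.00755958,  0.0063356 , -0.04646278]), 'width': 0.08772927564088519}
side {'mtx': array([[364.39539774,   0.        , 317.24326532],
       [  0.        , 364.39539774, 203.6259326 ],
       [  0.        ,   0.        ,   1.        ]]), 'eye': array([ 0.2782124 , -0.39381772,  0.46192193]), 'orientation': array([-2.11729047, -0.00795618, -0.40907511])}
top {'mtx': array([[475.79434166,   0.        , 315.03020197],
       [  0.        , 475.79434166, 195.08897522],
       [  0.        ,   0.        ,   1.        ]]), 'eye': array([0.49147828, 0.28403969, 1.3309056 ]), 'orientation': array([-3.10922711, -0.00407294, -1.57755425])}
```

View pics/side0.png

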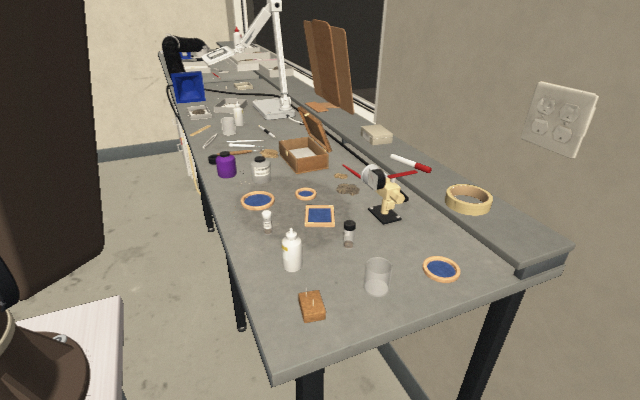

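View pics/top0.png

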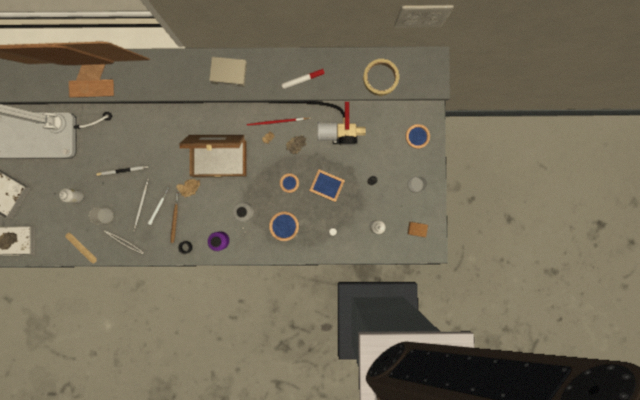

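```bash
cat > h.py <<'E'
import numpy as np,cv2
from scipy.spatial.transform import Rotation as R
from station import *
def cam(n):
    c=camera_params(n);return c["mtx"],np.array(c["eye"]),R.from_euler("xyz",c["orientation"]).as_matrix()
def ray(n,u,v,z):
    K,e,M=cam(n);d=M@np.linalg.inv(K)@[u,v,1.];return e+d*(z-e[2])/d[2]
def pix(n,P):
    K,e,M=cam(n);c=K@(M.T@(np.asarray(P)-e));return c[:2]/c[2]
def tri(ut,us):
    A=[];b=[]
    for n,(u,v) in(("top",ut),("side",us)):
        K,e,M=cam(n);d=M@np.linalg.inv(K)@[u,v,1.];d/=np.linalg.norm(d);P=np.eye(3)-np.outer(d,d);A.append(P);b.append(P@e)
    return np.linalg.solve(sum(A),sum(b))
def blobs(mask,amin=15):
    n,l,st,c=cv2.connectedComponentsWithStats(mask.astype(np.uint8));return [(c[i].round(1),st[i],l==i) for i in range(1,n) if st[i][4]>=amin]
E
python3 - <<'E'
from h import *
for n in("top","side"):
    p=np.load(f"pics/{n}0.npz")["p"];h=cv2.cvtColor(p,cv2.COLOR_RGB2HSV)
    m=(h[...,0]>105)&(h[...,0]<128)&(h[...,1]>130)&(h[...,2]>60)
    print(n,"felt")
    for c,s,l in blobs(m,40):
        P=ray(n,*c,0.003)
        cnt=cv2.findContours(l.astype(np.uint8),0,2)[0][0]
        r=cv2.minAreaRect(np.array([ray(n,*q[0],0.003)[:2]*1000 for q in cnt],np.float32))
        print(c,s[2:],P.round(4),np.round(r[1],0),round(r[2],1), np.round(r[0],1))
    w=(h[...,1]>120)&(h[...,0]<20)&(h[...,2]>70)
    for c,s,l in blobs(w,60):
        if 240<c[0]<450 and 120<c[1]<330: print("brown",c,s)
p=np.load("pics/top0.npz")["p"]
cv2.imwrite("pics/t0z.png",cv2.resize(p[110:270,200:450,::-1],None,fx=3.2,fy=3.2,interpolation=2))
p=np.load("pics/side0.npz")["p"]
cv2.imwrite("pics/s0z.png",cv2.resize(p[140:330,200:470,::-1],None,fx=2.9,fy=2.9,interpolation=2))
E
```

```text
top felt
brown [272.  121.7] [247 119  49   7 127]
brown [417.1 135.6] [406 125  23  23 116]
brown [326.6 185.1] [310 170  34  31 140]
brown [288.6 182.3] [280 174  18  18  86]
brown [283.6 225.5] [270 212  28  28 143]
brown [417.3 229.1] [408 222  20  15 225]
side felt
[185.1  55.5] [12  7 49] [0.5202 2.5421 0.003 ] [284.  72.] 86.2 [ 520.2 2570.7]
[187.8  86.9] [ 34  31 870] [0.4293 1.5926 0.003 ] [649. 162.] 85.5 [ 433.3 1635.7]
brown [315.  128.8] [298 107  33  45 377]
brown [307.  156.5] [279 138  49  36 826]
brown [422.7 167.6] [415 163  17  10 103]
brown [402.  173.8] [388 170  30   9 105]
brown [311.5 306.3] [299 290  27  33 642]
```

```bash
true
```

```text
(no output)
```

View pics/t0z.png

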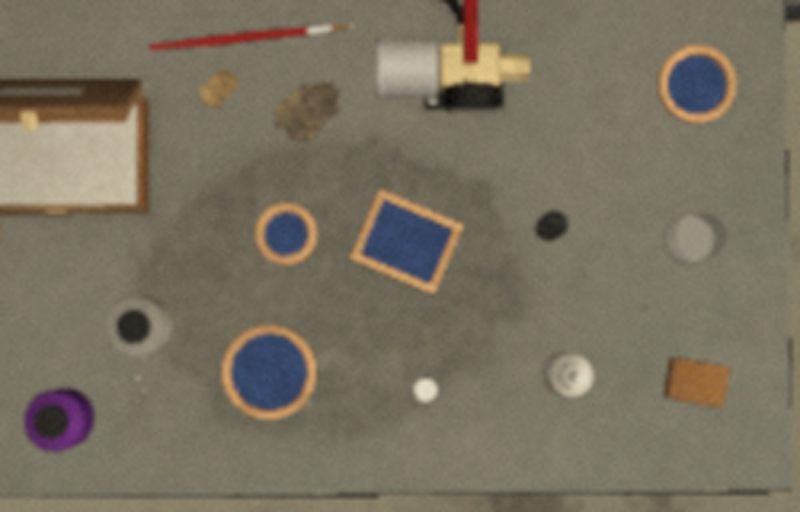

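View pics/s0z.png

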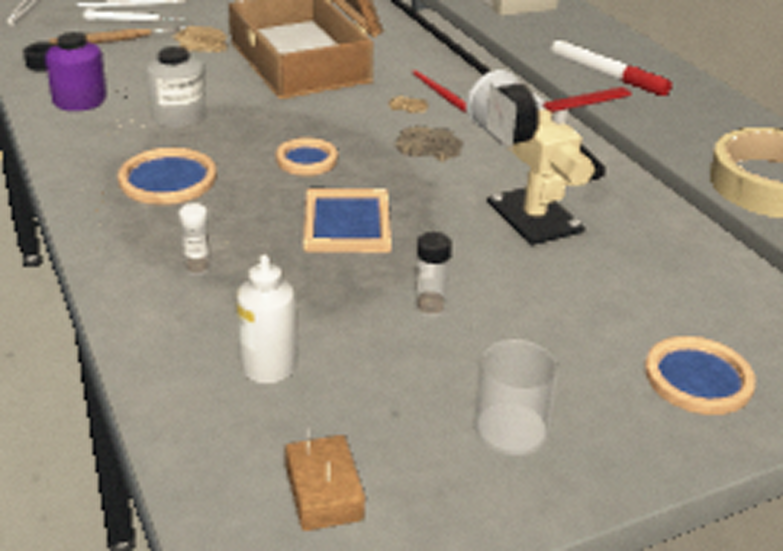

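```bash
cat > m0.py <<'E'
from h import *
C={}
for n in("top","side"):
    p=np.load(f"pics/{n}0.npz")["p"].astype(int);r,g,b=p[...,0],p[...,1],p[...,2]
    m=(b>r+25)&(b>g+15)
    print(n,"felt")
    for c,s,l in blobs(m,30):
        if c[0]<245 or c[1]<125: continue
        cnt=cv2.findContours(l.astype(np.uint8),0,2)[0][0]
        q=cv2.minAreaRect(np.array([ray(n,*a[0],0.003)[:2]*1000 for a in cnt],np.float32))
        print(c,s[2:],ray(n,*c,0.003).round(4),np.round(q[1],0),round(q[2],1),np.round(q[0],1))
    w=(r>b+30)&(r>g+12)&(r>60)
    print(n,"wood/cork")
    for c,s,l in blobs(w,40):
        if c[0]<245 or c[1]<125 or c[0]>450: continue
        cnt=cv2.findContours(l.astype(np.uint8),0,2)[0][0]
        z=.02 if s[4]>200 and c[0]>400 else .009
        q=cv2.minAreaRect(np.array([ray(n,*a[0],z)[:2]*1000 for a in cnt],np.float32))
        print(c,s,np.round(q[1],0),round(q[2],1),np.round(q[0],1))
    d=(p.max(2)<50)
    print(n,"dark")
    for c,s,l in blobs(d,15):
        if 225<c[0]<450 and 120<c[1]<330: print(c,s)
    print(n,"white")
    wh=(p.min(2)>(140 if n=="top" else 165))
    for c,s,l in blobs(wh,15):
        if 225<c[0]<450 and 150<c[1]<330: print(c,s)
E
python3 m0.py
```

```text
top felt
[417.3 135.9] [ 17  17 221] [ 0.6987 -0.0098  0.003 ] [46. 44.] 44.3 [697.7  -9.6]
[326.6 185. ] [ 26  23 372] [0.5624 0.2458 0.003 ] [61. 47.] 66.4 [562.5 245.7]
[289.  182.5] [ 11  12 107] [0.5701 0.3508 0.003 ] [28. 31.] 89.7 [570.1 350.8]
[283.7 225.7] [ 22  22 378] [0.4497 0.3662 0.003 ] [59. 58.] 89.6 [450.3 366.7]
top wood/cork
[417.4 135.8] [405 123  26  26 258] [68. 69.] 44.5 [695.8  -6.6]
[267.8 137.2] [262 131  13  13 109] [24. 38.] 44.8 [696.6 409.2]
[294.8 144.2] [286 137  19  17 199] [40. 53.] 44.8 [679.3 331.2]
[326.7 185. ] [309 169  36  33 339] [84. 71.] 66.4 [562.3 245.6]
[288.9 182.4] [279 173  21  20 204] [56. 53.] 89.6 [569.8 350.5]
[283.3 225.9] [269 211  31  31 315] [83. 83.] 89.6 [449.1 365. ]
[417.5 229.1] [407 221  22  17 271] [54. 38.] 80.2 [438.4  -2.9]
top dark
[346.5 139.8] [337 137  20   7 113]
[371.5 180.5] [368 177   8   7  35]
[241.2 211.6] [237 208   9   8  55]
[373.  282.9] [338 282  77   6 203]
[392.7 315.7] [ 354  297   83   34 1357]
top white
[380.9 227.7] [376 222   9  12  67]
[332.6 231.4] [329 228   8   8  42]
side felt
[305.1 193.1]
[... 1071 characters left out ...]
39  28 472] [73. 68.] 67.1 [687.  -23.7]
[311.5 306. ] [298 290  28  33 732] [67. 40.] 79.6 [441.6  -2.4]
side dark
[347.5 149. ] [326 132  42  33 101]
[259.1 160.3] [255 159   9   3  16]
[380.7 181.6] [377 175   8  14  86]
[404.5 196.4] [400 191   8  11  24]
[384.4 217. ] [368 208  33  16 162]
[349.1 227.3] [344 224  11   7  48]
[236.5 300.8] [226 256  20  73 444]
side white
[301.9 152.5] [290 148  25  10 164]
[402.6 159.5] [390 154  26  12 119]
[259.8 169.2] [252 162  17  15 181]
[368.9 168.4] [362 164  16  12  90]
[391.2 186.3] [385 184  15   6  60]
[266.5 218.4] [262 210   9  19 123]
[291.6 251.3] [282 228  19  44 619]
[348. 235.] [345 231   7  10  52]
[376.7 284.2] [367 271  21  26 389]
```

```bash
python3 - <<'E'
from h import *
f=lambda n,u,v,z:print(n,z,(ray(n,u,v,z)*1000).round(1))
print("vial");f("top",371.5,180.5,.053);f("side",349.1,227.3,.052);print(tri((371.5,180.5),(349.1,227.3)))
print("jar");f("top",241.2,211.6,.064);f("side",259.1,160.3,.064);print(tri((241.2,211.6),(259.1,160.3)))
print("wv");f("top",332.6,231.4,.047)
print("block");f("top",417.5,229.1,.017);f("side",311.5,306,.012)
p=np.load("pics/top0.npz")["p"];q=np.load("pics/side0.npz")["p"]
def up(a,y0,y1,x0,x1,k):
    return cv2.resize(a[y0:y1,x0:x1,::-1],None,fx=k,fy=k,interpolation=cv2.INTER_CUBIC)
cv2.imwrite("pics/z1.png",np.hstack([up(p,200,250,355,405,8),up(q,222,277,266,316,8)[:400]]))
cv2.imwrite("pics/z2.png",np.hstack([up(p,190,240,215,265,8),up(q,150,200,235,285,8)[:400]]))
E
```

```text
vial
top 0.053 [571.1 126.3  53. ]
side 0.052 [571.3 117.3  52. ]
[0.57329048 0.12464712 0.04656114]
jar
top 0.064 [489.8 475.2  64. ]
side 0.064 [488.  462.7  64. ]
[0.49050028 0.47597586 0.05794662]
wv
top 0.047 [434.8 231.9  47. ]
block
top 0.017 [438.2  -3.7  17. ]
side 0.012 [439.8  -6.7  12. ]
```

View pics/z1.png

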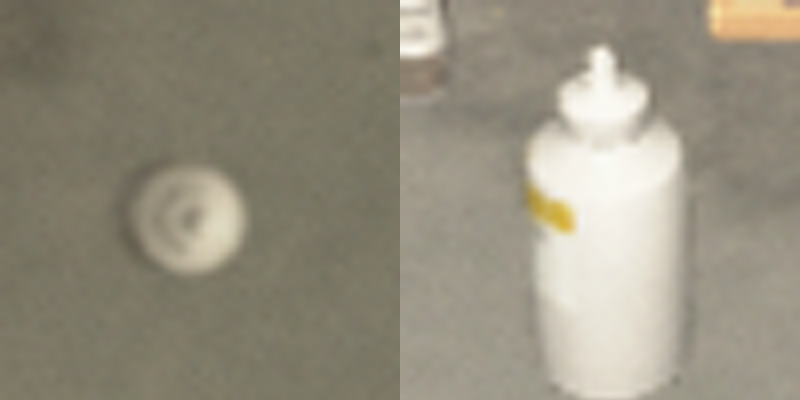

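View pics/z2.png

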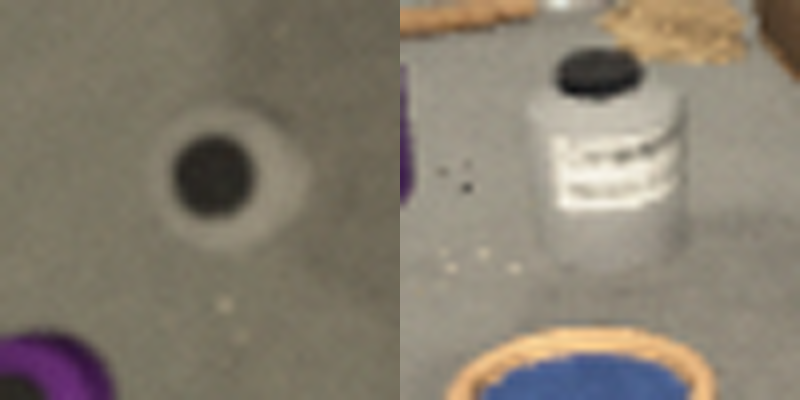

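```bash
python3 - <<'E'
from h import *
f=lambda n,u,v,z:print(n,z,(ray(n,u,v,z)*1000).round(1))
print("bottle");f("top",378.3,227,.07);f("top",378.3,226.8,.088);f("side",290.6,227.8,.088);print(tri((378.3,226.8),(290.6,228)))
# side bottle base front edge
f("side",291.2,271.5,0)
print("jar");f("top",241.0,211.4,.066);f("side",259.4,158.5,.066);print(tri((241.,211.4),(259.4,158.5)))
f("side",261.2,183.2,0)
K,e,M=cam("top")
for P in[(.571,.125,.058),(.571,.125,0),(.49,.476,.066),(.49,.476,0)]:print(P,pix("top",P).round(1),pix("side",P).round(1))
# block axes, holder axes from pixels
p=np.load("pics/top0.npz")["p"].astype(int);r,g,b=p[...,0],p[...,1],p[...,2]
for nm,m,box,z in(("block",(r>b+30)&(r>g+12),(400,440,215,245),.02),("holder",(b>r+25)&(b>g+15),(300,350,165,205),.003)):
    k=np.zeros(m.shape,bool);k[box[2]:box[3],box[0]:box[1]]=1
    v,u=np.nonzero(m&k);Q=np.array([ray("top",a,c,z)[:2] for a,c in zip(u,v)])
    w,V=np.linalg.eigh(np.cov(Q.T));L=V[:,1];print(nm,Q.mean(0).round(4),np.sqrt(w*12).round(4),"long axis deg",np.degrees(np.arctan2(L[1],L[0])).round(1))
    q=cv2.minAreaRect((Q*1000).astype(np.float32));bp=cv2.boxPoints(q);print(q,bp.round(0).tolist())
E
```

```text
bottle
top 0.07 [446.6 111.7  70. ]
top 0.088 [447.8 114.2  88. ]
side 0.088 [448.8 111.4  88. ]
[0.44860209 0.1136221  0.08611101]
side 0 [441.9  96.6  -0. ]
jar
top 0.066 [490.4 475.5  66. ]
side 0.066 [490.7 469.   66. ]
[0.49132088 0.47565053 0.06311547]
side 0 [487. 456.   0.]
(0.571, 0.125, 0.058) [372.2 180.4] [347.3 222.8]
(0.571, 0.125, 0) [369.7 181.7] [345.8 246.2]
(0.49, 0.476, 0.066) [240.8 211.5] [258.4 157.5]
(0.49, 0.476, 0) [244.4 211.5] [260.3 179.8]
block [ 0.4384 -0.0031] [0.0378 0.0538] long axis deg 79.3
((438.4172058105469, -2.9274539947509766), (54.34419631958008, 37.99029541015625), 80.15454864501953) [[415.0, -26.0], [452.0, -33.0], [462.0, 21.0], [424.0, 27.0]]
holder [0.5624 0.2457] [0.0473 0.0615] long axis deg 66.7
((562.468017578125, 245.68682861328125), (61.29946517944336, 47.03855514526367), 66.40388488769531) [[529.0, 227.0], [572.0, 208.0], [596.0, 264.0], [553.0, 283.0]]
```

```bash
python3 - <<'E'
from h import *
d=np.load("pics/top0.npz")["d"];K,e,M=cam("top")
v,u=np.mgrid[0:400,0:640]
P=np.stack([(u-K[0,2])/K[0,0]*d,(v-K[1,2])/K[1,1]*d,d],-1)@M.T+e
print("bench z",np.median(P[235:245,300:330,2]))
for nm,(x0,x1,y0,y1) in dict(fig=(315,370,95,148),box=(175,250,130,180),purple=(205,232,228,254),jar=(230,255,200,224),glass=(407,428,174,194),bottle=(368,390,216,238),vial=(362,382,172,190),wv=(326,340,225,240),back=(300,440,55,95)).items():
    Q=P[y0:y1,x0:x1].reshape(-1,3);Q=Q[Q[:,2]>.012]; Q=Q[Q[:,2]<.6]
    if len(Q):print(nm,len(Q),"zmax",Q[:,2].max().round(3),"x",Q[:,0].min().round(3),Q[:,0].max().round(3),"y",Q[:,1].min().round(3),Q[:,1].max().round(3))
print((ray("top",417,184.5,.03)*1000).round())
E
```

```text
bench z -0.000824783143170249
fig 1397 zmax 0.126 x 0.661 0.806 y 0.129 0.277
box 1711 zmax 0.15 x 0.587 0.697 y 0.468 0.619
purple 333 zmax 0.069 x 0.384 0.435 y 0.517 0.567
jar 317 zmax 0.07 x 0.464 0.513 y 0.448 0.5
glass 145 zmax 0.057 x 0.539 0.583 y -0.025 0.021
bottle 176 zmax 0.094 x 0.427 0.462 y 0.092 0.128
vial 72 zmax 0.062 x 0.56 0.583 y 0.112 0.134
wv 43 zmax 0.056 x 0.425 0.443 y 0.223 0.239
back 5585 zmax 0.082 x 0.8 0.916 y -0.063 0.318
[561.  -1.  30.]
```

>>> arm_command(targets=[[[0, 0, 0.147], [18, 44, 0], 0], [[0, 0, 0.147], [18, 44, 0], 0], [[0, 0, 0.147], [18, 44, 0], 0], [[0, 0, 0.147], [18, 44, 0], 0], [[0, 0, 0.147], [18, 44, 0], 0], [[0, 0, 0.147], [18, 44, 0], 0], [[0, 0, 0.147], [18, 44, 0], 0], [[0, 0, 0.146], [18, 44, 0], 0]], squeeze=15)

```text
t: 0.9
eef_pos: [0.4043, -0.269, 0.4046]
ee_rot: [-3.142, 0.0, -1.565]
force: [1.9, -0.3, 0.1]
width: 0.0876
```

>>> arm_command(targets=[[[0, 0, 0], [19, 44, -10], 0], [[0, 0, 0], [19, 44, -10], 0], [[0, 0, 0], [19, 44, -10], 0], [[0, 0, 0], [19, 44, -10], 0], [[0, 0, 0], [19, 44, -10], 0], [[0, 0, 0], [19, 44, -10], 0], [[0, 0, 0], [19, 44, -10], 0], [[0, 0, 0], [19, 44, -10], 0]])

```text
t: 1.7
eef_pos: [0.5565, 0.0832, 0.3241]
ee_rot: [3.141, -0.0, -1.57]
force: [0.8, -0.6, -0.3]
width: 0.0876
```

>>> arm_command(targets=[[[0, 0, 0], [16, 40, -15], 0], [[0, 0, 0], [0, 0, -20], 0], [[0, 0, 0], [0, 0, 0], 0]])

```text
t: 2.0
eef_pos: [0.5713, 0.122, 0.2863]
ee_rot: [3.136, -0.002, -1.57]
force: [-0.1, -1.1, 0.5]
width: 0.0878
```

>>> arm_command(targets=[[[0, 0, 0], [0, 1, 0], 0], [[0, 0, 0], [0, 0, 0], 0]])

```text
t: 2.2
eef_pos: [0.5723, 0.1216, 0.2908]
ee_rot: [-3.14, 0.0, -1.571]
force: [0.2, 0.4, 0.2]
width: 0.0875
```

```bash
cat > snap.py <<'E'
import sys
from h import *
n,x0,y0,x1,y1,out=sys.argv[1],*map(int,sys.argv[2:6]),sys.argv[6]
p,d=grab_frame(n);np.savez(f"pics/{out}.npz",p=p,d=d)
k=min(800/(x1-x0),600/(y1-y0))
cv2.imwrite(f"pics/{out}.png",cv2.resize(p[y0:y1,x0:x1,::-1],None,fx=k,fy=k,interpolation=2))
s=get_state();print("scale",round(k,2),s["t"],s["eef_pos"].round(4),s["ee_rot"].round(4),s["width"],s["force"].round(1))
E
python3 snap.py side 250 100 450 250 a1
```

```text
scale 4.0 2.25 [0.5724 0.1216 0.2909] [-3.1400e+00  7.0000e-04 -1.5716e+00] 0.08713351360973315 [ 1.2  0.8 -0.5]
```

View pics/a1.png

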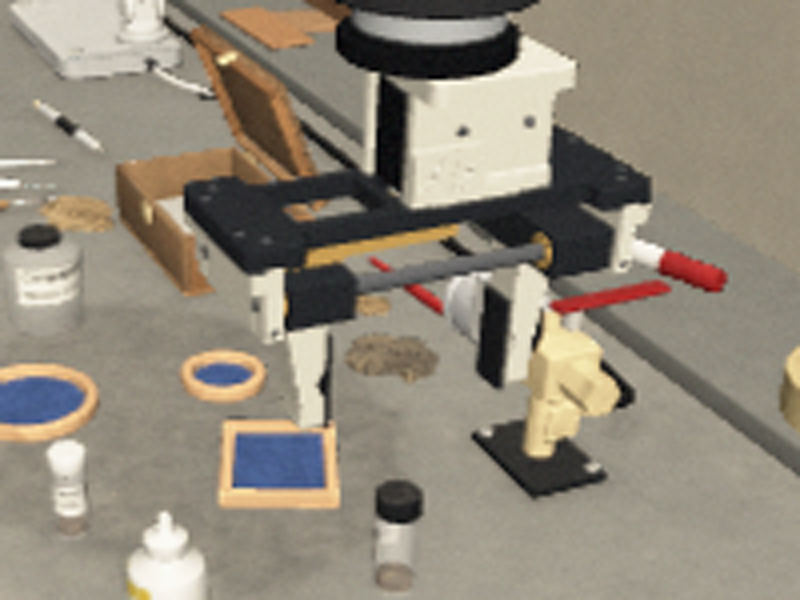

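>>> arm_command(targets=[[[0, 0, 0], [0, 2, -25], 0], [[0, 0, 0], [0, 0, -25], 0], [[0, 0, 0], [0, 0, -25], 0], [[0, 0, 0], [0, 0, -20], 0], [[0, 0, 0], [0, 0, 0], 0], [[0, 0, 0], [0, 0, 0], 0]])

```text
t: 2.85
eef_pos: [0.5726, 0.1239, 0.1958]
ee_rot: [-3.141, 0.0, -1.571]
force: [0.2, 0.3, 1.5]
width: 0.088
```

```bash
python3 snap.py side 300 150 420 240 a2
```

```text
scale 6.67 2.9 [0.5728 0.1241 0.1962] [-3.1397e+00  8.0000e-04 -1.5710e+00] 0.08760090001934763 [0.8 0.4 0.7]
```

View pics/a2.png

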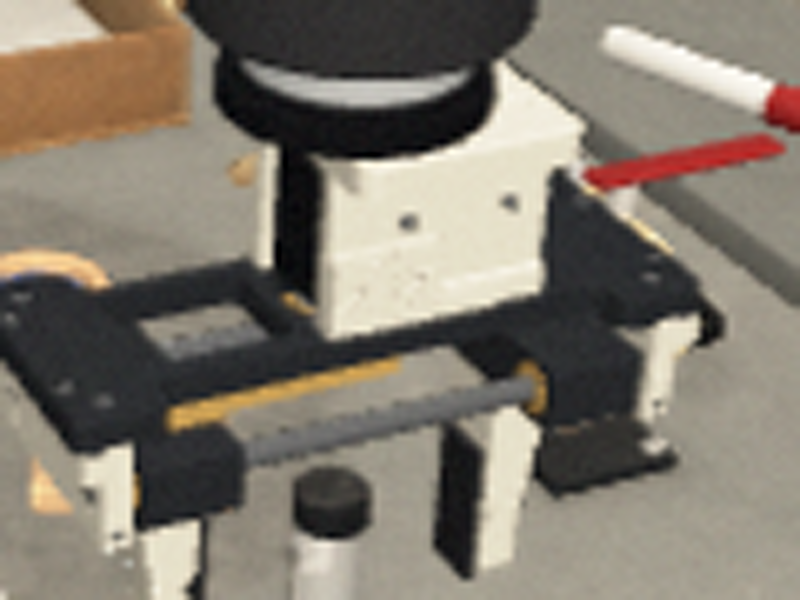

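>>> arm_command(targets=[[[0, 0, 0], [0, 0, 0], 0.8], [[0, 0, 0], [0, 0, 0], 0.8], [[0, 0, 0], [0, 0, 0], 0.8], [[0, 0, 0], [0, 0, 0], 0.8], [[0, 0, 0], [0, 0, 0], 0.8], [[0, 0, 0], [0, 0, 0], 0.8], [[0, 0, 0], [0, 0, 0], 0.8], [[0, 0, 0], [0, 0, 0], 0.8]])

```text
t: 3.7
eef_pos: [0.5722, 0.1242, 0.1946]
ee_rot: [3.141, -0.0, -1.571]
force: [-0.1, -0.2, -0.1]
width: 0.0289
```

>>> arm_command(targets=[[[0, 0, 0], [0, 0, 0], 0.9], [[0, 0, 0], [0, 0, 0], 0.9], [[0, 0, 0], [0, 0, 0], 0.9]])

```text
t: 4.0
eef_pos: [0.5722, 0.1242, 0.1946]
ee_rot: [3.142, -0.0, -1.571]
force: [0.5, 0.4, -0.4]
width: 0.0226
```

>>> arm_command(targets=[[[0, 0, 0], [0, 0, 0], 0.9], [[0, 0, 0], [0, 0, 10], 0.9], [[0, 0, 0], [0, 0, 20], 0.9], [[0, 0, 0], [0, 0, 30], 0.9], [[0, 0, 0], [0, 0, 30], 0.9], [[0, 0, 0], [0, 0, 20], 0.9], [[0, 0, 0], [0, 10, 5], 0.9], [[0, 0, 0], [0, 20, 0], 0.9]])

```text
t: 4.8
eef_pos: [0.5722, 0.154, 0.3113]
ee_rot: [-3.14, 0.001, -1.572]
force: [0.4, -0.8, -1.3]
width: 0.0224
```

>>> arm_command(targets=[[[0, 0, 0], [0, 35, 0], 0.9], [[0, 0, 0], [0, 40, 0], 0.9], [[0, 0, 0], [0, 40, 0], 0.9], [[0, 0, 0], [-2, 40, 0], 0.9], [[0, 0, 0], [0, 25, 0], 0.9], [[0, 0, 0], [0, 14, 0], 0.9], [[0, 0, 0], [0, 2, 0], 0.9], [[0, 0, 0], [0, 0, 0], 0.9]])

```text
t: 5.6
eef_pos: [0.5701, 0.3499, 0.3092]
ee_rot: [3.141, -0.001, -1.571]
force: [0.7, -0.2, -0.4]
width: 0.023
```

```bash
python3 snap.py side 230 100 380 212 a3
```

```text
scale 5.33 5.65 [0.5702 0.3493 0.3094] [ 3.1410e+00 -6.0000e-04 -1.5714e+00] 0.022788334230905198 [-0.5 -1.4  0. ]
```

View pics/a3.png

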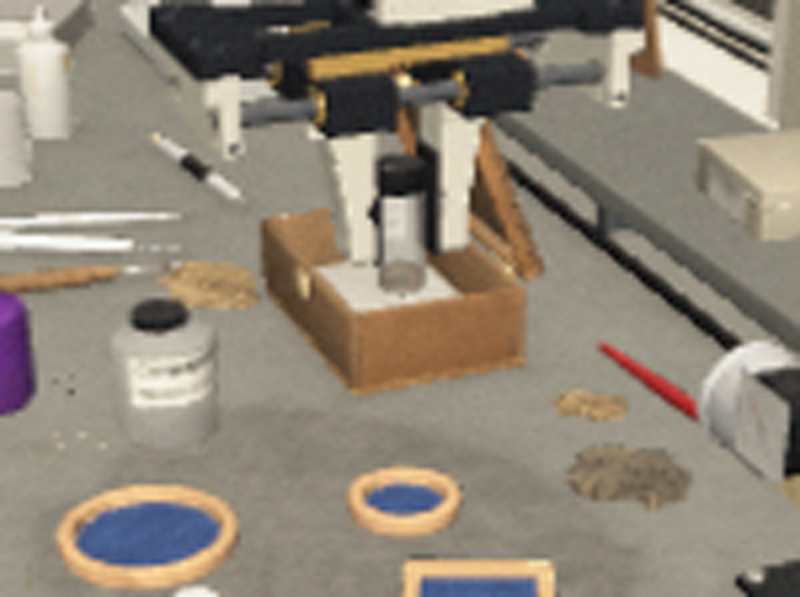

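```bash
python3 - <<'E'
from h import *
print(pix("side",(.5702,.3493,.1665)),pix("side",(.5702,.3493,.115)))
p=np.load("pics/a3.npz")["p"].astype(int)
for c,s,l in blobs(p.max(2)<60,20):
    if 290<c[0]<325 and 120<c[1]<150: print(c,s)
print(ray("side",305.3,133.6,.1665))
E
```

```text
[304.13705927 132.72669673] [304.37079974 153.52970967]
[307.5 134.7] [301 127  11  21  93]
[0.57057283 0.34306795 0.1665    ]
```

>>> arm_command(targets=[[[0, 0, 0], [0, 1, -20], 0.9], [[0, 0, 0], [0, 0, -30], 0.9], [[0, 0, 0], [0, 0, -25], 0.9], [[0, 0, 0], [0, 0, -15], 0.9], [[0, 0, 0], [0, 0, -10], 0.9], [[0, 0, 0], [0, 0, -7], 0.9], [[0, 0, 0], [0, 0, -2], 0.9], [[0, 0, 0], [0, 0, 0], 0.9]])

```text
t: 6.45
eef_pos: [0.5704, 0.3513, 0.2012]
ee_rot: [-3.141, 0.0, -1.571]
force: [-0.4, 0.1, -0.2]
width: 0.0226
```

```bash
python3 snap.py side 250 130 370 220 a4
```

```text
scale 6.67 6.5 [0.5705 0.3514 0.2015] [-3.1407e+00  8.0000e-04 -1.5706e+00] 0.022647979746073386 [ 0.1  0.1 -0.1]
```

View pics/a4.png

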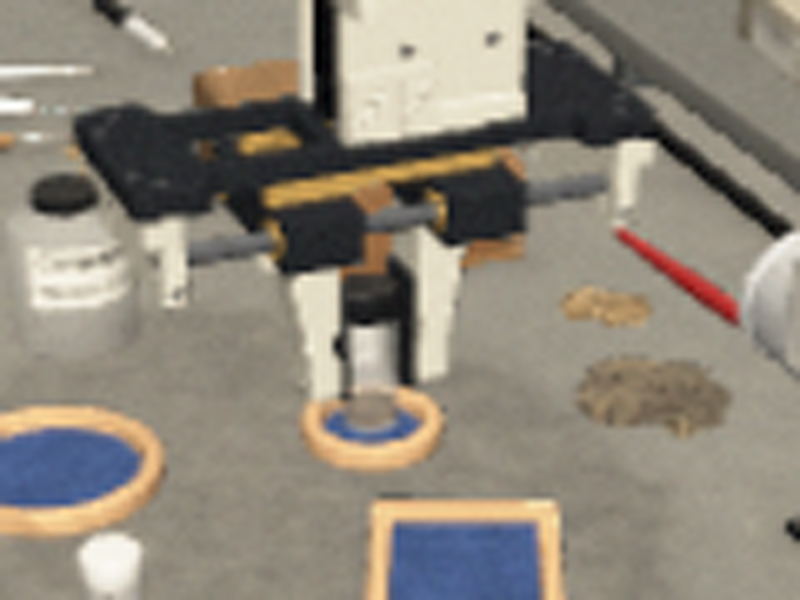

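>>> arm_command(targets=[[[0, 0, 0], [0, 0, -2], 0.9], [[0, 0, 0], [0, 0, -1.5], 0.9], [[0, 0, 0], [0, 0, 0], 0.9]])

```text
t: 6.8
eef_pos: [0.5703, 0.3514, 0.1976]
ee_rot: [-3.141, 0.001, -1.571]
force: [0.8, -0.2, -0.5]
width: 0.0229
```

>>> arm_command(targets=[[[0, 0, 0], [0, 0, -0.5], 0.9], [[0, 0, 0], [0, 0, 0], 0.7], [[0, 0, 0], [0, 0, 0], 0.6], [[0, 0, 0], [0, 0, 0], 0.4], [[0, 0, 0], [0, 0, 0], 0.4], [[0, 0, 0], [0, 0, 0], 0.4]])

```text
t: 7.4
eef_pos: [0.5702, 0.3512, 0.1965]
ee_rot: [3.141, -0.0, -1.571]
force: [-1.3, -0.2, 0.5]
width: 0.0503
```

>>> arm_command(targets=[[[0, 0, 0], [0, 0, 10], 0.2], [[0, 0, 0], [0, 0, 25], 0], [[0, 0, 0], [0, 0, 35], 0], [[0, 0, 0], [0, 0, 35], 0], [[0, 0, 0], [0, 0, 20], 0], [[0, 0, 0], [-15, -35, 0], 0], [[0, 0, 0], [-20, -40, 0], 0], [[0, 0, 0], [-22, -42, 0], 0]])

```text
t: 8.2
eef_pos: [0.5125, 0.2332, 0.3223]
ee_rot: [-3.141, 0.0, -1.57]
force: [0.6, -1.2, 1.5]
width: 0.0874
```

```bash
python3 snap.py side 230 130 350 220 a5
```

```text
scale 6.67 8.25 [0.5085 0.2273 0.3219] [ 3.1382e+00 -1.2000e-03 -1.5730e+00] 0.08767305284227138 [-8.4 -6.6 -4.3]
```

View pics/a5.png

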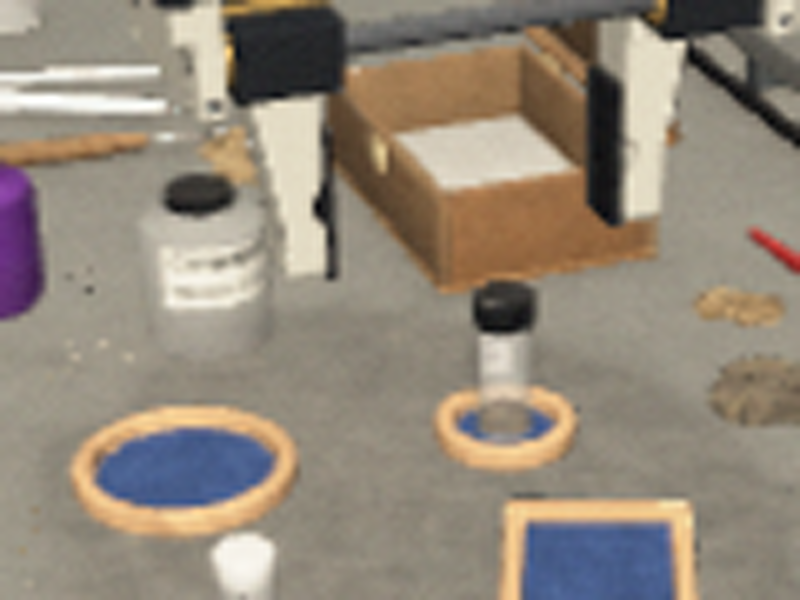

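>>> arm_command(targets=[[[0, 0, 0], [-20, -38, 0], 0], [[0, 0, 0], [-20, -38, 0], 0], [[0, 0, 0], [-16, -30, 0], 0], [[0, 0, 0], [-8, -12, 0], 0], [[0, 0, 0], [-2, -4, 0], 0], [[0, 0, 0], [0, 0, 0], 0], [[0, 0, 0], [0, 0, 0], 0]])

```text
t: 8.95
eef_pos: [0.448, 0.1131, 0.322]
ee_rot: [-3.141, 0.0, -1.57]
force: [0.3, 0.8, 0.6]
width: 0.0875
```

>>> arm_command(targets=[[[0, 0, 0], [-1.5, -1.5, -20], 0], [[0, 0, 0], [0, 0, -30], 0], [[0, 0, 0], [0, 0, -30], 0], [[0, 0, 0], [0, 0, -20], 0], [[0, 0, 0], [0, 0, -11], 0], [[0, 0, 0], [0, 0, 0], 0.6], [[0, 0, 0], [0, 0, 0], 0.6], [[0, 0, 0], [0, 0, 0], 0.6]])

```text
t: 9.75
eef_pos: [0.4463, 0.1112, 0.2116]
ee_rot: [-3.14, 0.001, -1.57]
force: [0.1, -0.4, 0.0]
width: 0.0692
```

>>> arm_command(targets=[[[0, 0, 0], [0, 0, 0], 0.8], [[0, 0, 0], [0, 0, 0], 0.8], [[0, 0, 0], [0, 0, 0], 0.8], [[0, 0, 0], [0, 0, 0], 0.8], [[0, 0, 0], [0, 0, 0], 0.8], [[0, 0, 0], [0, 0, 0], 0.8]])

```text
t: 10.35
eef_pos: [0.4459, 0.1108, 0.2109]
ee_rot: [-3.141, 0.0, -1.571]
force: [-0.1, 0.6, 3.6]
width: 0.0371
```

>>> arm_command(targets=[[[0, 0, 0], [0, 0, 0], 0.8], [[0, 0, 0], [0, 0, 10], 0.8], [[0, 0, 0], [0, 0, 20], 0.8], [[0, 0, 0], [0, 0, 30], 0.8], [[0, 0, 0], [0, 0, 30], 0.8], [[0, 0, 0], [0, 0, 20], 0.8], [[0, 0, 0], [10, -5, 5], 0.8], [[0, 0, 0], [20, -10, 0], 0.8]], squeeze=20)

```text
t: 11.15
eef_pos: [0.4756, 0.0956, 0.327]
ee_rot: [-3.14, 0.002, -1.569]
force: [0.5, 0.1, -1.7]
width: 0.0367
```

>>> arm_command(targets=[[[0, 0, 0], [32, -15, 0], 0.8], [[0, 0, 0], [36, -17, 0], 0.8], [[0, 0, 0], [36, -17, 0], 0.8], [[0, 0, 0], [36, -17, 0], 0.8], [[0, 0, 0], [36, -17, 0], 0.8], [[0, 0, 0], [28, -13, 0], 0.8], [[0, 0, 0], [14, -7, 0], 0.8], [[0, 0, 0], [3, -1, 0], 0.8]])

```text
t: 11.95
eef_pos: [0.698, -0.01, 0.3234]
ee_rot: [3.139, -0.001, -1.573]
force: [-0.6, -0.1, -1.7]
width: 0.0368
```

>>> arm_command(targets=[[[0, 0, 0], [0, 0, 0], 0.8], [[0, 0, 0], [0, 0, 0], 0.8]])

```text
t: 12.15
eef_pos: [0.6961, -0.0082, 0.3252]
ee_rot: [3.14, 0.0, -1.571]
force: [-0.3, -0.3, -0.7]
width: 0.0368
```

```bash
python3 snap.py side 350 150 510 300 b1
```

```text
scale 4.0 12.2 [ 0.696  -0.008   0.3256] [ 3.1410e+00  1.0000e-04 -1.5704e+00] 0.03642286186688929 [-0.4 -0.4 -1.1]
```

View pics/b1.png

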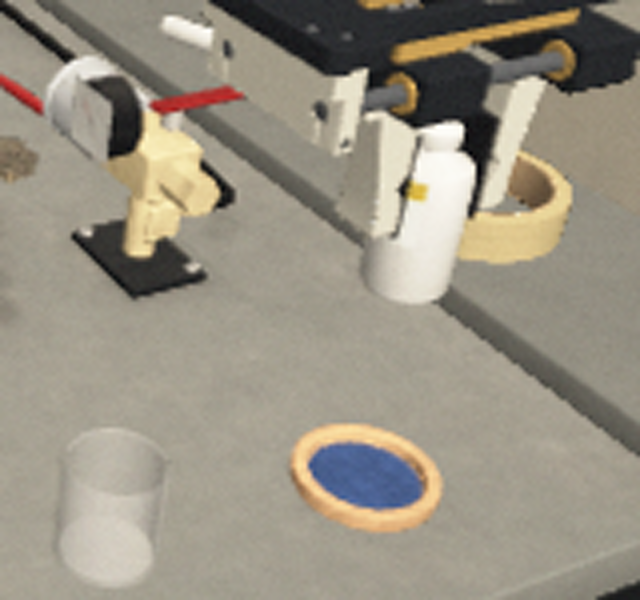

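>>> arm_command(targets=[[[0, 0, 0], [0.5, 0, -20], 0.8], [[0, 0, 0], [0, 0, -30], 0.8], [[0, 0, 0], [0, 0, -25], 0.8], [[0, 0, 0], [0, 0, -15], 0.8], [[0, 0, 0], [0, 0, -10], 0.8], [[0, 0, 0], [0, 0, -6], 0.8], [[0, 0, 0], [0, 0, 0], 0.8], [[0, 0, 0], [0, 0, 0], 0.8]])

```text
t: 13.0
eef_pos: [0.6976, -0.0082, 0.2207]
ee_rot: [-3.14, 0.0, -1.571]
force: [0.2, -0.8, -0.6]
width: 0.0365
```

```bash
python3 snap.py side 380 180 500 300 b2
```

```text
scale 5.0 13.05 [ 0.6976 -0.0082  0.2208] [-3.1399e+00  2.0000e-04 -1.5706e+00] 0.036492123423357274 [ 0.6  0.4 -0.6]
```

View pics/b2.png

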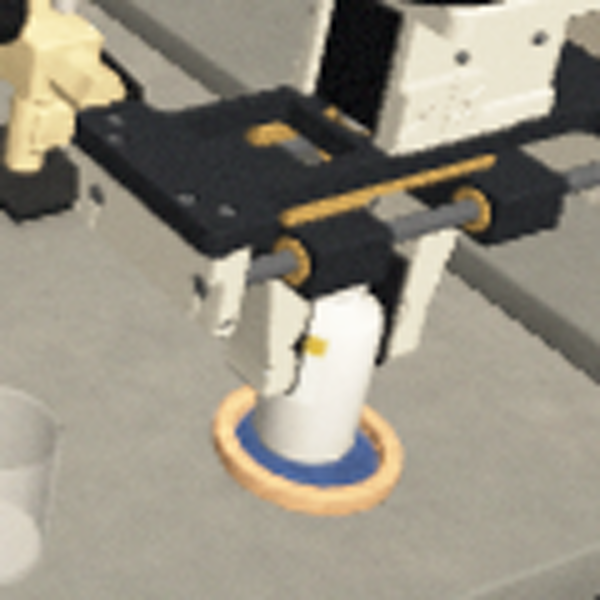

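>>> arm_command(targets=[[[0, 0, 0], [0, 0, -3], 0.8], [[0, 0, 0], [0, 0, -2], 0.8], [[0, 0, 0], [0, 0, -1.5], 0.8], [[0, 0, 0], [0, 0, 0], 0.8], [[0, 0, 0], [0, 0, 0], 0.8]])

```text
t: 13.55
eef_pos: [0.6973, -0.0083, 0.214]
ee_rot: [-3.141, -0.0, -1.571]
force: [-2.6, 0.3, 5.6]
width: 0.0366
```

>>> arm_command(targets=[[[0, 0, 0], [0, 0, 0], 0.6], [[0, 0, 0], [0, 0, 0], 0.5], [[0, 0, 0], [0, 0, 0], 0.3], [[0, 0, 0], [0, 0, 0], 0.3], [[0, 0, 0], [0, 0, 0], 0.3]])

```text
t: 14.05
eef_pos: [0.6972, -0.0083, 0.213]
ee_rot: [3.141, -0.0, -1.571]
force: [-0.2, 0.3, -0.0]
width: 0.0593
```

>>> arm_command(targets=[[[0, 0, 0], [0, 0, 10], 0.2], [[0, 0, 0], [0, 0, 25], 0], [[0, 0, 0], [0, 0, 35], 0], [[0, 0, 0], [0, 0, 35], 0], [[0, 0, 0], [-10, 10, 25], 0], [[0, 0, 0], [-20, 30, 0], 0], [[0, 0, 0], [-20, 40, 0], 0], [[0, 0, 0], [-20, 40, 0], 0]])

```text
t: 14.85
eef_pos: [0.6264, 0.1123, 0.3444]
ee_rot: [-3.14, 0.001, -1.572]
force: [0.5, 1.1, 0.2]
width: 0.0876
```

```bash
python3 snap.py side 250 150 500 330 b3
```

```text
scale 3.2 14.9 [0.6242 0.1172 0.3445] [-3.1406e+00  2.1000e-03 -1.5692e+00] 0.08778650737869104 [-3.7  1.4 -1.9]
```

View pics/b3.png

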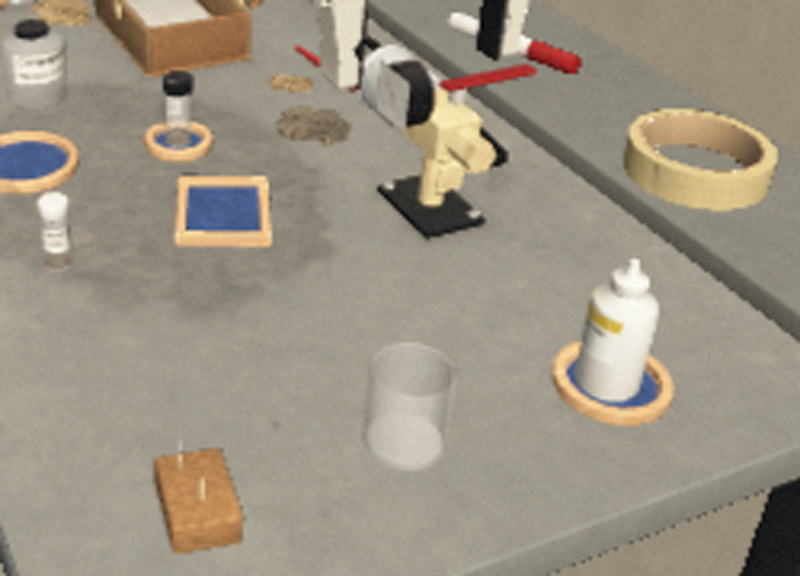

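>>> arm_command(targets=[[[0, 0, 0.143], [-12, 30, 0], 0], [[0, 0, 0.143], [-13, 35, 0], 0], [[0, 0, 0.143], [-13, 35, 0], 0], [[0, 0, 0.143], [-13, 35, 0], 0], [[0, 0, 0.143], [-13, 35, 0], 0], [[0, 0, 0.143], [-13, 35, 0], 0], [[0, 0, 0.143], [-13, 35, 0], 0], [[0, 0, 0.143], [-13, 35, 0], 0]])

```text
t: 15.7
eef_pos: [0.5235, 0.388, 0.3442]
ee_rot: [-3.141, -0.0, -0.421]
force: [0.6, -1.4, 0.0]
width: 0.0877
```

>>> arm_command(targets=[[[0, 0, 0.143], [-13, 35, 0], 0], [[0, 0, 0.143], [-13, 30, 0], 0], [[0, 0, 0.141], [-8, 20, 0], 0], [[0, 0, 0], [0, 0, 0], 0], [[0, 0, 0], [0, 0, 0], 0], [[0, 0, 0], [0, 0, 0], 0]])

```text
t: 16.3
eef_pos: [0.4905, 0.471, 0.3435]
ee_rot: [-3.142, -0.0, -0.002]
force: [-0.5, -0.1, -0.1]
width: 0.0872
```

```bash
python3 snap.py side 200 70 360 190 c1
```

```text
scale 5.0 16.35 [0.4906 0.4708 0.3435] [-3.1415e+00 -1.0000e-04 -2.1000e-03] 0.08727735840816975 [-0.4  0.4 -0.4]
```

View pics/c1.png

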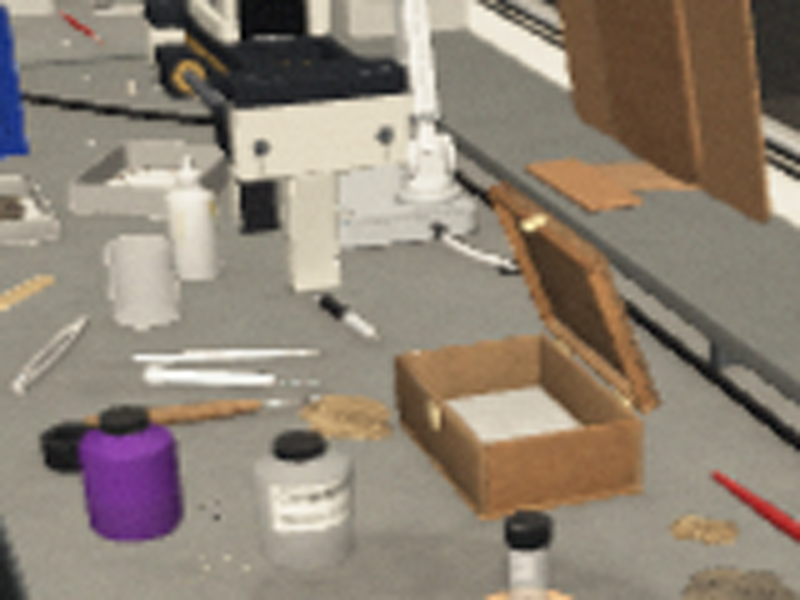

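>>> arm_command(targets=[[[0, 0, 0], [0, 4, -25], 0], [[0, 0, 0], [0, 0, -30], 0], [[0, 0, 0], [0, 0, -30], 0], [[0, 0, 0], [0, 0, -20], 0], [[0, 0, 0], [0, 0, -20], 0], [[0, 0, 0], [0, 0, -15], 0], [[0, 0, 0], [0, 0, -8], 0], [[0, 0, 0], [0, 0, 0], 0]])

```text
t: 17.15
eef_pos: [0.4903, 0.4751, 0.1942]
ee_rot: [3.14, 0.001, -0.001]
force: [0.0, 0.6, 0.8]
width: 0.0877
```

```bash
python3 snap.py side 200 100 330 190 c2
```

```text
scale 6.15 17.2 [0.4905 0.4755 0.1953] [ 3.1413e+00 -0.0000e+00 -3.0000e-04] 0.08755295954107932 [ 0.6 -0.7  0.1]
```

View pics/c2.png

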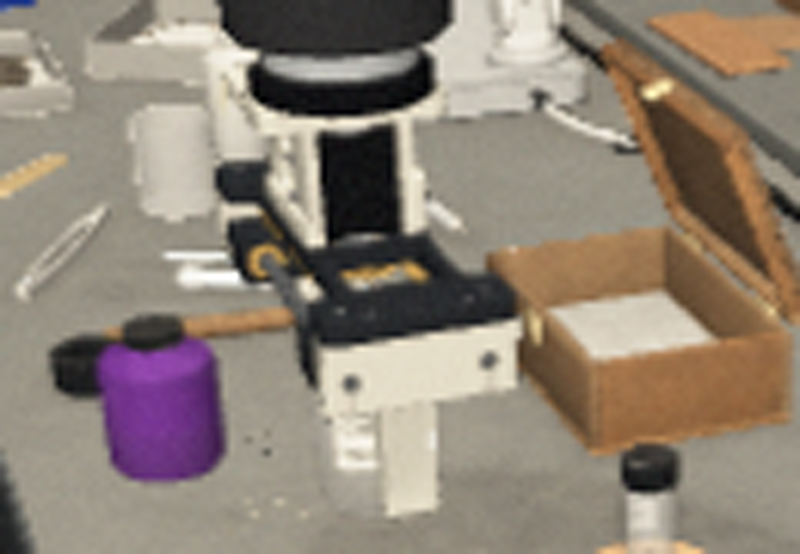

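```bash
python3 - <<'E'
from h import *
for P in[(.49,.475,.03),(.49,.424,.03),(.49,.41,.03)]:
    q=pix("side",P);print(P,(q-[200,100])*6.15)
E
```

```text
(0.49, 0.475, 0.03) [366.13632533 430.66051023]
(0.49, 0.424, 0.03) [399.5442225  480.35611425]
(0.49, 0.41, 0.03) [409.21856278 494.74708836]
```

>>> arm_command(targets=[[[0, 0, 0], [1, 0, 0], 0.5], [[0, 0, 0], [0, 0, 0], 0.5], [[0, 0, 0], [0, 0, 0], 0.6], [[0, 0, 0], [0, 0, 0], 0.6], [[0, 0, 0], [0, 0, 0], 0.6], [[0, 0, 0], [0, 0, 0], 0.6], [[0, 0, 0], [0, 0, 0], 0.6], [[0, 0, 0], [0, 0, 0], 0.6]])

```text
t: 18.0
eef_pos: [0.4912, 0.4758, 0.1954]
ee_rot: [-3.141, -0.0, 0.0]
force: [-0.3, -0.7, 3.1]
width: 0.0515
```

>>> arm_command(targets=[[[0, 0, 0], [0, 0, 0], 0.7], [[0, 0, 0], [0, 0, 8], 0.7], [[0, 0, 0], [0, 0, 20], 0.7], [[0, 0, 0], [0, 0, 30], 0.7], [[0, 0, 0], [0, 0, 25], 0.7], [[0, 0, 0], [-3, -8, 12], 0.7], [[0, 0, 0], [-8, -22, 5], 0.7], [[0, 0, 0], [-11, -28, 0], 0.7]], squeeze=25)

```text
t: 18.8
eef_pos: [0.4689, 0.4171, 0.2953]
ee_rot: [-3.141, -0.0, 0.0]
force: [-0.1, -0.6, -0.4]
width: 0.0516
```

>>> arm_command(targets=[[[0, 0, 0], [-11, -28, 0], 0.7], [[0, 0, 0], [-7, -18, 0], 0.7], [[0, 0, 0], [-2, -6, 0], 0.7], [[0, 0, 0], [0, 0, 0], 0.7], [[0, 0, 0], [0, 0, 0], 0.7]])

```text
t: 19.3
eef_pos: [0.4495, 0.3662, 0.2952]
ee_rot: [-3.141, -0.0, 0.0]
force: [-0.2, -0.2, -0.5]
width: 0.0519
```

```bash
python3 snap.py side 200 110 330 220 c3
```

```text
scale 5.45 19.35 [0.4495 0.3664 0.2951] [-3.1414e+00 -2.0000e-04  4.0000e-04] 0.05143070817169354 [-0.9 -0.5 -1.3]
```

View pics/c3.png

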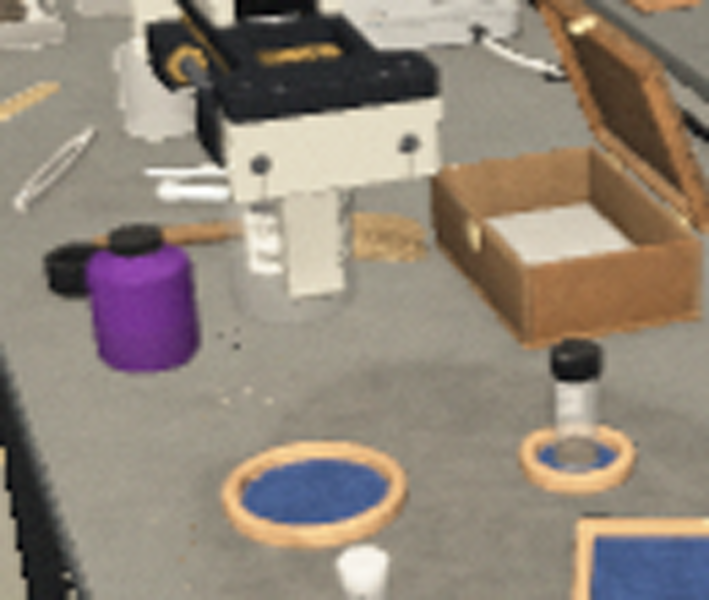

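```bash
python3 - <<'E'
from h import *
for P in[(.4495,.366,.10),(.4495,.366,.003),(.4495,.366,.009)]:
    q=pix("side",P);print(P,(q-[200,110])*5.45)
E
```

```text
(0.4495, 0.366, 0.1) [289.72932587 299.01521543]
(0.4495, 0.366, 0.003) [307.75405132 495.5227101 ]
(0.4495, 0.366, 0.009) [306.69845772 484.0145152 ]
```

>>> arm_command(targets=[[[0, 0, 0], [0, 0, -15], 0.7], [[0, 0, 0], [0, 0, -25], 0.7], [[0, 0, 0], [0, 0, -20], 0.7], [[0, 0, 0], [0, 0, -15], 0.7], [[0, 0, 0], [0, 0, -8], 0.7], [[0, 0, 0], [0, 0, -5], 0.7], [[0, 0, 0], [0, 0, 0], 0.7], [[0, 0, 0], [0, 0, 0], 0.7]])

```text
t: 20.15
eef_pos: [0.4495, 0.3661, 0.2077]
ee_rot: [-3.141, -0.001, 0.0]
force: [-0.3, -0.4, -1.6]
width: 0.0518
```

```bash
python3 snap.py side 210 130 310 220 c4
```

```text
scale 6.67 20.2 [0.4495 0.3661 0.2079] [-3.1406e+00 -8.0000e-04  4.0000e-04] 0.051350790969370105 [ 0.3  0.7 -1.2]
```

View pics/c4.png

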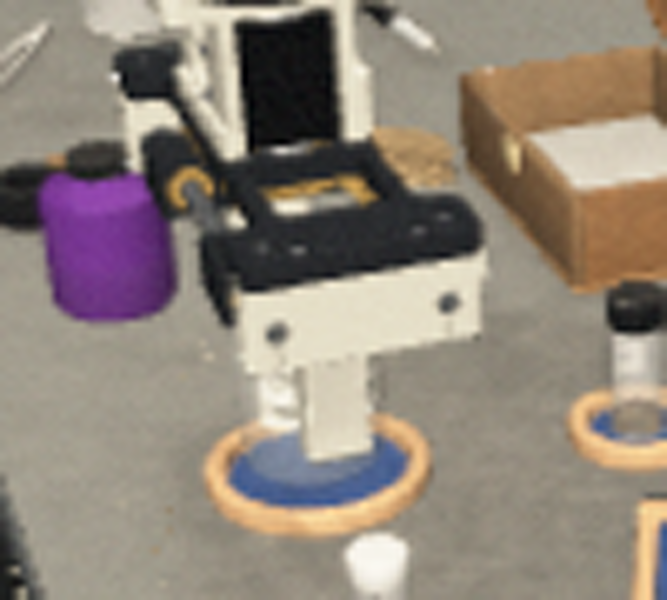

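>>> arm_command(targets=[[[0, 0, 0], [0, 0, -4], 0.7], [[0, 0, 0], [0, 0, -3], 0.7], [[0, 0, 0], [0, 0, -1.5], 0.7], [[0, 0, 0], [0, 0, -1], 0.7], [[0, 0, 0], [0, 0, 0], 0.7], [[0, 0, 0], [0, 0, 0], 0.7]])

```text
t: 20.8
eef_pos: [0.4491, 0.3656, 0.1984]
ee_rot: [3.142, -0.0, 0.0]
force: [-2.5, -1.5, 6.1]
width: 0.0518
```

Contact felt (6 N up); release.

>>> arm_command(targets=[[[0, 0, 0], [0, 0, 0], 0.4], [[0, 0, 0], [0, 0, 0], 0.3], [[0, 0, 0], [0, 0, 0], 0.1], [[0, 0, 0], [0, 0, 0], 0.1], [[0, 0, 0], [0, 0, 0], 0.1], [[0, 0, 0], [0, 0, 0], 0.1]])

```text
t: 21.4
eef_pos: [0.4492, 0.3657, 0.1976]
ee_rot: [3.142, 0.0, 0.0]
force: [0.1, 0.9, -0.2]
width: 0.0782
```

>>> arm_command(targets=[[[0, 0, 0], [0, 0, 10], 0], [[0, 0, 0], [0, 0, 20], 0], [[0, 0, 0], [0, 0, 30], 0], [[0, 0, 0], [0, 0, 35], 0], [[0, 0, 0], [0, 0, 30], 0], [[0, 0, -0.14], [0, -20, 10], 0], [[0, 0, -0.14], [0, -35, 0], 0], [[0, 0, -0.14], [0, -35, 0], 0]])

```text
t: 22.2
eef_pos: [0.449, 0.2749, 0.3339]
ee_rot: [-3.14, -0.0, -0.425]
force: [0.4, -0.5, -0.0]
width: 0.0876
```

```bash
python3 snap.py side 210 130 310 220 c5
```

```text
scale 6.67 22.25 [0.448  0.2704 0.3335] [ 3.1406e+00  9.0000e-04 -4.3540e-01] 0.0877291643058071 [-3.4 -6.  -2. ]
```

View pics/c5.png

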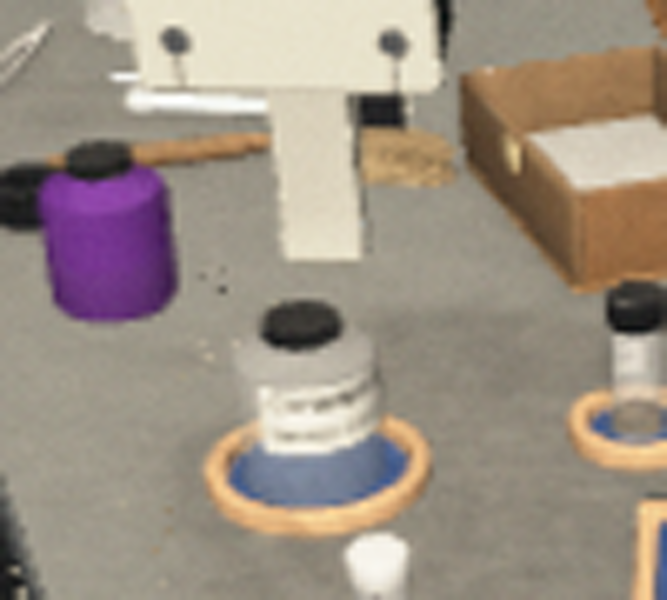

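>>> arm_command(targets=[[[0, 0, -0.133], [-1, -30, 0], 0], [[0, 0, -0.133], [-1, -30, 0], 0], [[0, 0, -0.133], [-1, -30, 0], 0], [[0, 0, -0.133], [-1, -30, 0], 0], [[0, 0, -0.133], [-1, -30, 0], 0], [[0, 0, -0.133], [-1, -30, 0], 0], [[0, 0, -0.133], [-1, -30, 0], 0], [[0, 0, -0.133], [-1, -30, 0], 0]])

```text
t: 23.05
eef_pos: [0.4409, 0.0345, 0.3336]
ee_rot: [-3.14, 0.0, -1.489]
force: [1.0, 0.1, 0.5]
width: 0.0874
```

>>> arm_command(targets=[[[0, 0, -0.133], [-1, -18, 0], 0], [[0, 0, -0.137], [-1, -8, 0], 0], [[0, 0, 0], [0, 0, 0], 0], [[0, 0, 0], [0, 0, 0], 0], [[0, 0, 0], [0, 0, 0], 0]])

```text
t: 23.55
eef_pos: [0.4393, 0.0102, 0.333]
ee_rot: [-3.141, 0.0, -1.75]
force: [-0.7, -0.2, -0.6]
width: 0.0878
```

```bash
python3 snap.py side 250 200 400 330 d1
```

```text
scale 4.62 23.6 [0.4393 0.0102 0.3329] [-3.1413e+00  2.0000e-04 -1.7506e+00] 0.08784742392062049 [-0.3  0.2 -0.1]
```

View pics/d1.png

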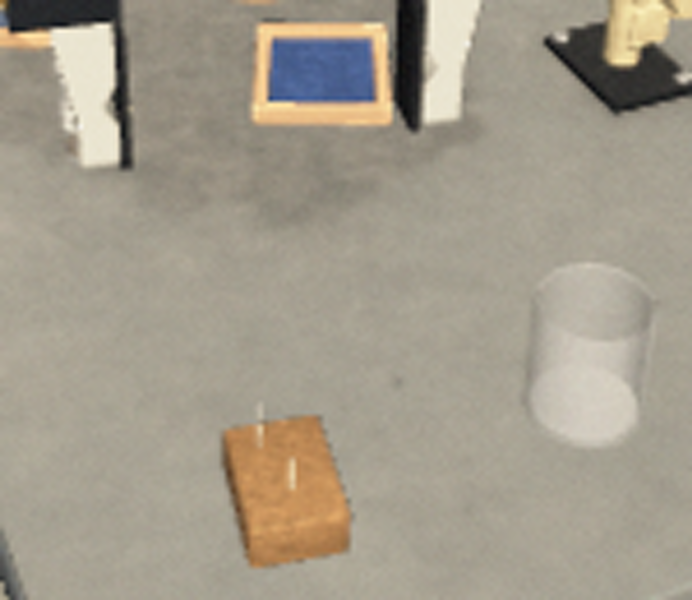

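>>> arm_command(targets=[[[0, 0, 0], [-0.5, -13.5, -15], 0], [[0, 0, 0], [0, 0, -30], 0], [[0, 0, 0], [0, 0, -35], 0], [[0, 0, 0], [0, 0, -25], 0], [[0, 0, 0], [0, 0, -20], 0], [[0, 0, 0], [0, 0, -14], 0], [[0, 0, 0], [0, 0, -6], 0], [[0, 0, 0], [0, 0, 0], 0]])

```text
t: 24.4
eef_pos: [0.4387, -0.0035, 0.1871]
ee_rot: [3.14, -0.001, -1.752]
force: [0.8, 0.4, -0.6]
width: 0.088
```

```bash
python3 snap.py side 250 200 400 330 d2
```

```text
scale 4.62 24.45 [ 0.4389 -0.0034  0.1877] [ 3.1412e+00 -4.0000e-04 -1.7524e+00] 0.08778313956024533 [ 0.7  0.8 -0.2]
```

View pics/d2.png

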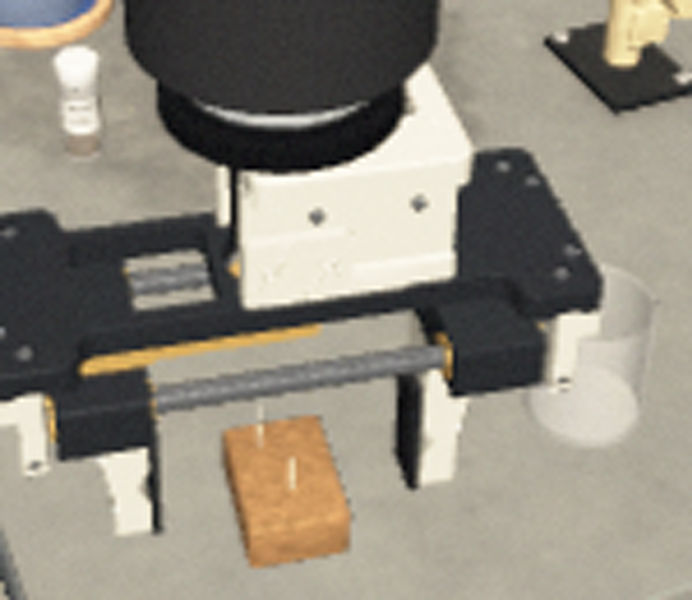

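>>> arm_command(targets=[[[0, 0, 0], [0, 0, 0], 0.6], [[0, 0, 0], [0, 0, 0], 0.6], [[0, 0, 0], [0, 0, 0], 0.6], [[0, 0, 0], [0, 0, 0], 0.6], [[0, 0, 0], [0, 0, 0], 0.75], [[0, 0, 0], [0, 0, 0], 0.75], [[0, 0, 0], [0, 0, 0], 0.75], [[0, 0, 0], [0, 0, 0], 0.75]])

```text
t: 25.25
eef_pos: [0.4387, -0.0038, 0.1877]
ee_rot: [-3.142, 0.0, -1.754]
force: [0.1, -0.1, 1.3]
width: 0.0361
```

```bash
python3 snap.py side 250 230 400 330 d3
```

```text
scale 5.33 25.3 [ 0.4387 -0.0038  0.1877] [ 3.1415e+00 -1.0000e-04 -1.7538e+00] 0.03563977842542712 [0.1 0.9 1.1]
```

View pics/d3.png

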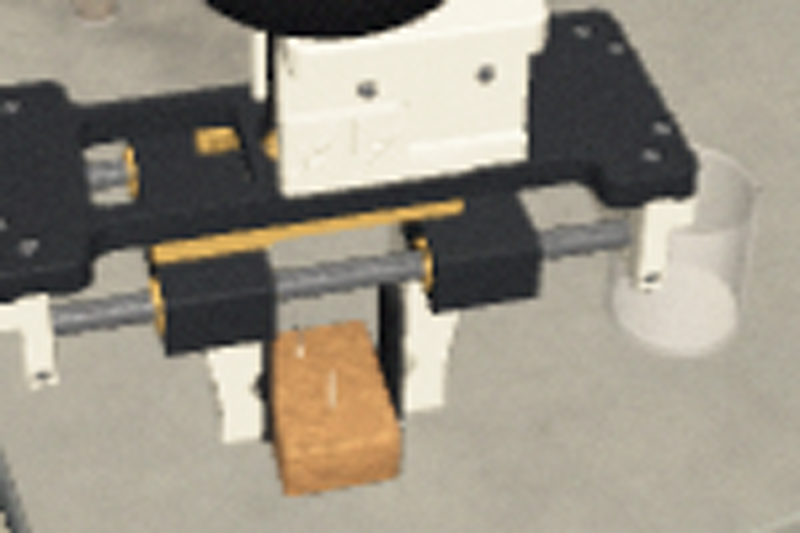

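>>> arm_command(targets=[[[0, 0, 0], [0, 0, 0], 0.8], [[0, 0, 0], [0, 0, 8], 0.8], [[0, 0, 0], [0, 0, 20], 0.8], [[0, 0, 0], [0, 0, 30], 0.8], [[0, 0, 0], [0, 0, 30], 0.8], [[0, 0, 0], [0, 0, 20], 0.8], [[0, 0, 0], [0, 0, 12], 0.8], [[0, 0, 0], [0, 0, 0], 0.8]])

```text
t: 26.1
eef_pos: [0.4391, -0.0037, 0.3099]
ee_rot: [-3.138, 0.002, -1.754]
force: [0.2, -0.2, 0.1]
width: 0.0359
```

```bash
python3 - <<'E'
from h import *
d=np.load("pics/top0.npz")["d"];K,e,M=cam("top")
v,u=np.mgrid[0:400,0:640]
P=np.stack([(u-K[0,2])/K[0,0]*d,(v-K[1,2])/K[1,1]*d,d],-1)@M.T+e
Q=P[100:165,300:375].reshape(-1,3)
for y0 in np.arange(.10,.30,.02):
    S=Q[(Q[:,1]>=y0)&(Q[:,1]<y0+.02)&(Q[:,0]<.78)]
    print(y0.round(2),[ (z,S[S[:,2]>z][:,0].min().round(3)) for z in(.015,.05,.075,.1) if (S[:,2]>z).any()])
c=np.array([.5625,.2457]);a=np.radians(-23.4);j=np.array([np.cos(a),np.sin(a)]);n=np.array([-j[1],j[0]])
print([(c+s*.0965*j+t*.039*n).round(3) for s in(1,-1) for t in(1,-1)])
E
python3 snap.py side 250 130 400 240 d4
```

```text
0.1 []
0.12 []
0.14 [(0.015, np.float64(0.69)), (0.05, np.float64(0.69)), (0.075, np.float64(0.69))]
0.16 [(0.015, np.float64(0.662)), (0.05, np.float64(0.662)), (0.075, np.float64(0.662)), (0.1, np.float64(0.662))]
0.18 [(0.015, np.float64(0.661)), (0.05, np.float64(0.661)), (0.075, np.float64(0.661)), (0.1, np.float64(0.661))]
0.2 [(0.015, np.float64(0.661)), (0.05, np.float64(0.661)), (0.075, np.float64(0.661)), (0.1, np.float64(0.661))]
0.22 [(0.015, np.float64(0.678)), (0.05, np.float64(0.678)), (0.075, np.float64(0.679)), (0.1, np.float64(0.7))]
0.24 [(0.015, np.float64(0.678)), (0.05, np.float64(0.678)), (0.075, np.float64(0.678)), (0.1, np.float64(0.698))]
0.26 [(0.015, np.float64(0.678)), (0.05, np.float64(0.678)), (0.075, np.float64(0.678)), (0.1, np.float64(0.698))]
0.28 [(0.015, np.float64(0.491)), (0.05, np.float64(0.491)), (0.075, np.float64(0.491)), (0.1, np.float64(0.491))]
[array([0.667, 0.243]), array([0.636, 0.172]), array([0.489, 0.32 ]), array([0.458, 0.248])]
scale 5.33 26.15 [ 0.4387 -0.0038  0.3086] [-3.1398e+00  1.4000e-03 -1.7539e+00] 0.03548595810536641 [ 0.2 -0.2 -0.3]
```

View pics/d4.png

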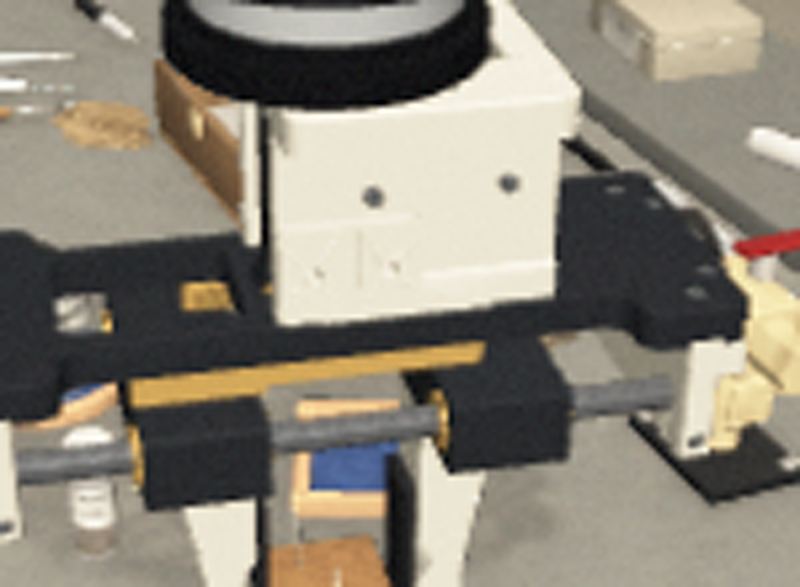

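>>> arm_command(targets=[[[0, 0, -0.028], [10, 20, 0], 0.8], [[0, 0, -0.028], [16, 33, 0], 0.8], [[0, 0, -0.028], [18, 37, 0], 0.8], [[0, 0, -0.028], [18, 37, 0], 0.8], [[0, 0, -0.028], [18, 37, 0], 0.8], [[0, 0, -0.028], [18, 37, 0], 0.8], [[0, 0, -0.028], [14, 30, 0], 0.8], [[0, 0, -0.03], [7, 15, 0], 0.8]])

```text
t: 26.95
eef_pos: [0.5584, 0.2445, 0.3058]
ee_rot: [3.141, -0.002, -1.98]
force: [-0.4, -0.0, 0.2]
width: 0.0359
```

>>> arm_command(targets=[[[0, 0, 0], [2, 4, 0], 0.8], [[0, 0, 0], [0, 0, 0], 0.8], [[0, 0, 0], [0, 0, 0], 0.8], [[0, 0, 0], [0, 0, 0], 0.8]])

```text
t: 27.35
eef_pos: [0.5594, 0.2452, 0.3076]
ee_rot: [3.141, -0.0, -1.98]
force: [-0.1, -0.3, 0.3]
width: 0.0356
```

```bash
python3 snap.py side 250 100 420 230 d5
```

```text
scale 4.62 27.4 [0.5594 0.2453 0.3078] [ 3.1415 -0.     -1.9803] 0.03577136875588791 [ 0.6 -0.3 -1. ]
```

View pics/d5.png

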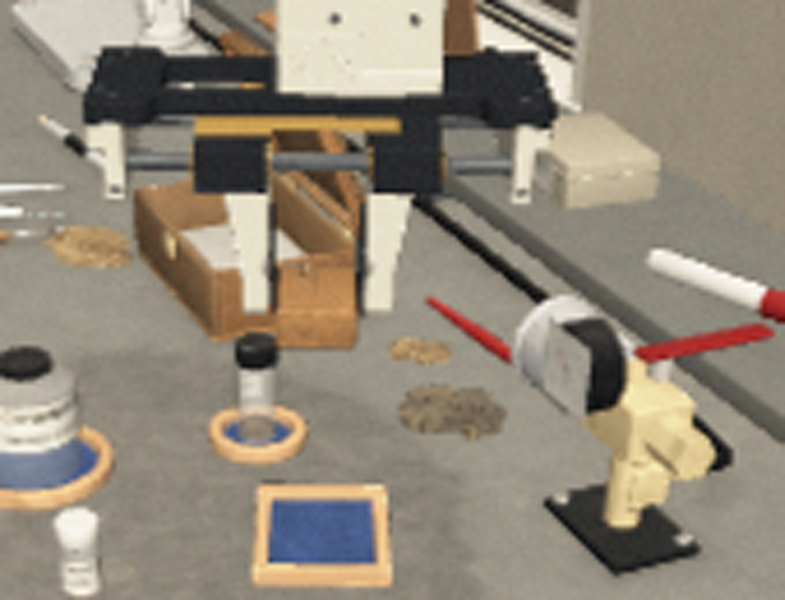

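>>> arm_command(targets=[[[0, 0, 0], [0, 1, -15], 0.8], [[0, 0, 0], [0, 0, -25], 0.8], [[0, 0, 0], [0, 0, -20], 0.8], [[0, 0, 0], [0, 0, -15], 0.8], [[0, 0, 0], [0, 0, -10], 0.8], [[0, 0, 0], [0, 0, -8], 0.8], [[0, 0, 0], [0, 0, 0], 0.8]])

```text
t: 28.1
eef_pos: [0.5595, 0.2468, 0.214]
ee_rot: [3.141, -0.001, -1.98]
force: [0.2, 0.2, -0.6]
width: 0.0355
```

```bash
python3 snap.py side 270 120 420 235 d6
```

```text
scale 5.22 28.15 [0.5598 0.2471 0.2147] [-3.1416e+00 -2.0000e-04 -1.9798e+00] 0.035693381121805215 [ 0.   0.2 -0.9]
```

View pics/d6.png

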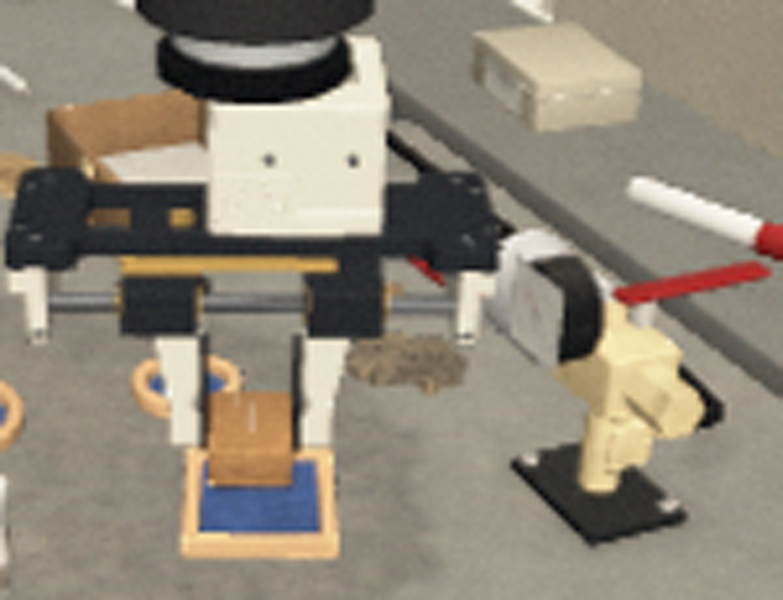

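>>> arm_command(targets=[[[0, 0, 0], [0, 0, -8], 0.8], [[0, 0, 0], [0, 0, -7], 0.8], [[0, 0, 0], [0, 0, 0], 0.8]])

```text
t: 28.45
eef_pos: [0.5594, 0.247, 0.1987]
ee_rot: [3.141, -0.001, -1.98]
force: [-1.2, -0.4, -0.6]
width: 0.0355
```

```bash
python3 snap.py side 270 150 390 235 d7; python3 snap.py top 270 100 390 230 d8
```

```text
scale 6.67 28.5 [0.5595 0.2471 0.1991] [ 3.1411e+00 -9.0000e-04 -1.9798e+00] 0.035560809520443964 [-0.1 -0.1 -0.8]
scale 4.62 28.55 [0.5597 0.2472 0.1995] [ 3.1414e+00 -4.0000e-04 -1.9797e+00] 0.03562984697174689 [ 0.1 -0.3 -0.7]
```

View pics/d7.png

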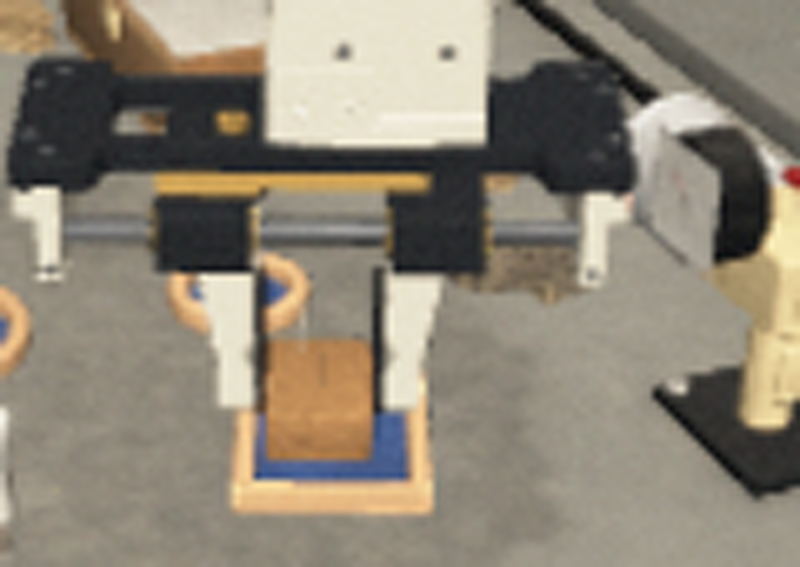

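View pics/d8.png

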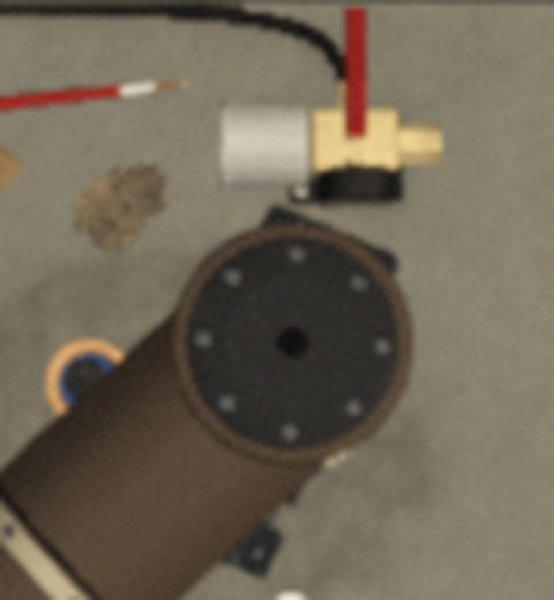

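>>> arm_command(targets=[[[0, 0, 0], [2, -1, -2], 0.8], [[0, 0, 0], [0, 0, -3], 0.8], [[0, 0, 0], [0, 0, -2], 0.8], [[0, 0, 0], [0, 0, -1.5], 0.8], [[0, 0, 0], [0, 0, 0], 0.8], [[0, 0, 0], [0, 0, 0], 0.8]])

```text
t: 29.15
eef_pos: [0.5617, 0.2462, 0.1911]
ee_rot: [3.142, -0.0, -1.98]
force: [-0.5, 0.4, -1.0]
width: 0.0355
```

>>> arm_command(targets=[[[0, 0, 0], [0, 0, -0.7], 0.8], [[0, 0, 0], [0, 0, 0], 0.8]])

```text
t: 29.35
eef_pos: [0.5617, 0.2463, 0.1907]
ee_rot: [-3.141, 0.0, -1.98]
force: [-1.4, -0.4, 1.3]
width: 0.0357
```

```bash
python3 snap.py side 280 170 360 230 d9
```

```text
scale 10.0 29.4 [0.5618 0.2462 0.1907] [-3.1414e+00  2.0000e-04 -1.9797e+00] 0.0355473193807813 [-0.8  0.1  2.8]
```

View pics/d9.png

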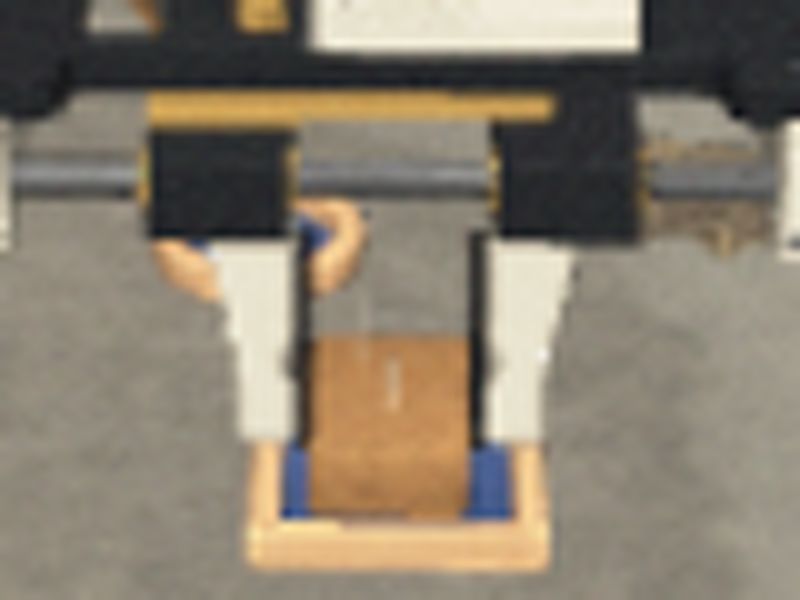

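>>> arm_command(targets=[[[0, 0, 0], [0, 0, 0], 0.55], [[0, 0, 0], [0, 0, 0], 0.5], [[0, 0, 0], [0, 0, 0], 0.4], [[0, 0, 0], [0, 0, 0], 0.4], [[0, 0, 0], [0, 0, 0], 0.4]])

```text
t: 29.9
eef_pos: [0.5617, 0.2462, 0.1904]
ee_rot: [3.142, -0.0, -1.98]
force: [-0.2, -0.4, -0.1]
width: 0.0518
```

>>> arm_command(targets=[[[0, 0, 0], [0, 0, 10], 0.4], [[0, 0, 0], [0, 0, 20], 0.4], [[0, 0, 0], [0, 0, 35], 0.2], [[0, 0, 0], [0, 0, 40], 0], [[0, 0, 0], [0, 0, 40], 0], [[0, 0, 0], [-10, -30, 10], 0], [[0, 0, 0], [-10, -45, 0], 0], [[0, 0, 0], [-10, -45, 0], 0]])

```text
t: 30.7
eef_pos: [0.5311, 0.1252, 0.3469]
ee_rot: [-3.14, 0.002, -1.978]
force: [0.5, -1.2, 0.8]
width: 0.087
```

>>> arm_command(targets=[[[0, 0, 0], [0, -45, 0], 0], [[0, 0, 0], [0, -45, 0], 0], [[0, 0, 0], [0, -45, 0], 0], [[0, 0, 0], [0, -45, 0], 0], [[0, 0, 0], [0, -45, 0], 0], [[0, 0, 0], [0, -30, 0], 0], [[0, 0, 0], [0, 0, 0], 0], [[0, 0, 0], [0, 0, 0], 0]])

```text
t: 31.5
eef_pos: [0.5315, -0.1295, 0.346]
ee_rot: [-3.141, 0.0, -1.982]
force: [-0.6, -1.6, -0.6]
width: 0.0878
```

```bash
python3 snap.py side 210 130 480 310 e1; python3 snap.py top 200 100 450 270 e2
```

```text
scale 2.96 31.55 [ 0.5316 -0.1288  0.3459] [-3.1412e+00  3.0000e-04 -1.9806e+00] 0.08759417196956555 [-0.5  0.7  0.3]
scale 3.2 31.6 [ 0.5317 -0.1283  0.3459] [-3.1412e+00  3.0000e-04 -1.9795e+00] 0.08758701472119237 [-0.3 -0.6 -0.5]
```

View pics/e1.png

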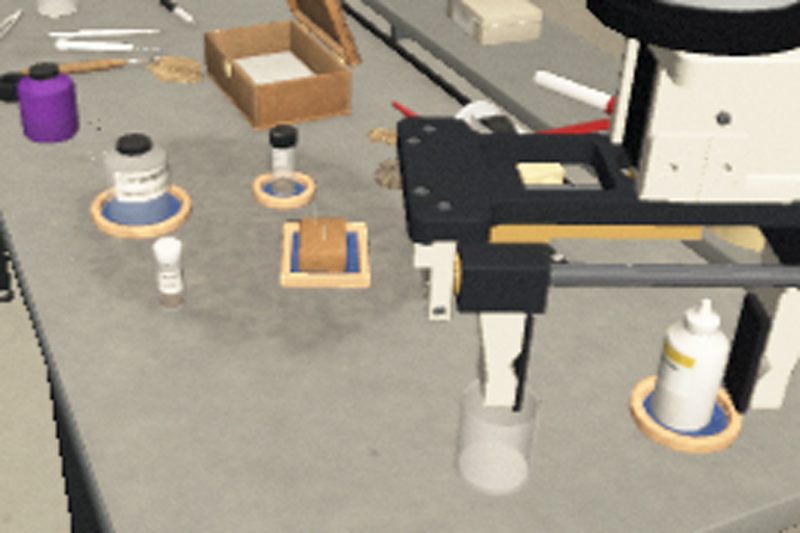

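View pics/e2.png

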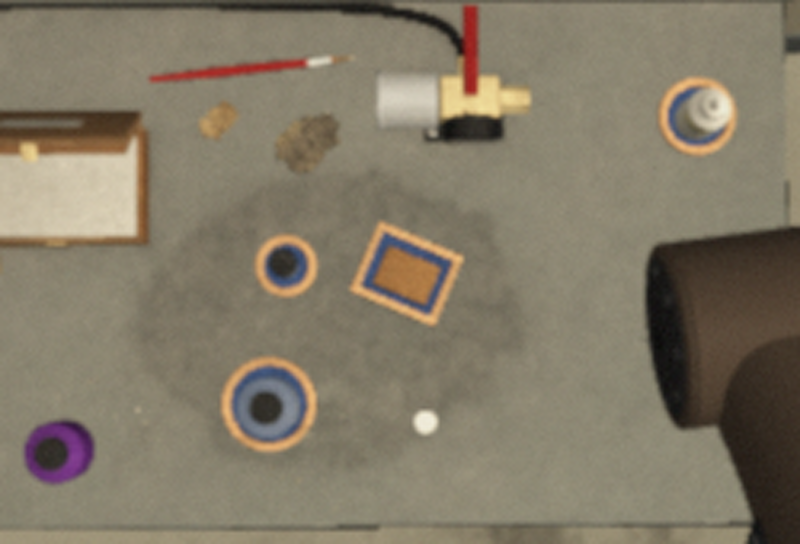

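```bash
python3 -c "
from station import *
job_done();print(get_state()['t'])"
```

```text
the job is handed in; nothing more can be done
the job is handed in; nothing more can be done
```

I put the vial, bottle, jar and block, in that order, into the holders made for them, and handed the job in at about 31.6 s of the 104 s allowed.

- **Placement:** In the last side and top views all four sit inside their rims. The vial, bottle and jar are standing upright, and the block lies lengthwise with felt showing all round it. I judged "flat on the felt" from these pictures, the tool heights at release and light contact forces. I did not measure it directly.
- **Block fit:** The one side view before I released the block showed it looking close to the near rim. The final top view shows it clear.
- **Bystanders:** The white-capped vial and the glass are at the same pixels in the side view as before I started. The glass is hidden by the arm in the final top view. I did not touch the purple jar.
- **Forces and contact:** The largest force in the readings was about 11 N, while the arm was moving. The highest at a placing was about 7 N, when the jar touched down. The gripper is open and well above everything.
- **Measurements:** The two cameras disagreed by a few millimetres on positions. That is within the clearance of the holders.

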